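Set a tripod leg to length and flip its cam lever shut

ROBOT

A 7-joint arm with a two-finger parallel gripper is mounted at the origin on a cart in front of the work surface, level with it; the furniture and walls round the work are solid. World frame = base frame: x ahead of the robot, y to its left, z up, the work surface at z = 0. Lengths are in mm, angles in rad, forces in N, time in s.
With the tool pointing down it reaches from about 425 to 875 mm from the base axis. Payload 9.9 kg.
Tool frame: the origin (TCP) lies midway between the tips of the shut fingers; the grasp point (between the pads) lies 19 mm behind it (manip.grip_depth is the distance from the TCP to the grasp point, in mm); x points along the fingers, z is the direction in which the jaws open and shut, and the axes are right-handed (so a half turn about x gives the same grasp; the last joint's range is limited). The gripper opens to 85 mm and grips with 20 to 120 N. Pads are 22 mm wide; open, the fingers measure 114 mm over their backs; the gripper's body (76 mm by 85 mm) begins 54 mm behind the grasp point. The pads swing forward as they close: fully open they stand 13 mm farther back than shut.
Start: joints at [-1.321, 0.576, 0.025, 1.437, -0.015, 1.129, -0.057], TCP at [221.147, 637.748, 231.289] pointing down, gripper open.
Joint ranges: [-2.76, 2.76], [-0.34, 2.15], [-1.52, 1.57], [0.19, 2.46], [-1.09, 4.23], [0.17, 1.99], [-2.82, 2.82]. Speed limits (rad/s): [2.22, 2.22, 3.01, 3.01, 3.14, 3.14, 3.14].

INTERFACE

Orientations are given as a unit quaternion [x, y, z, w].
In Python, from workcell import manip, camera, camera_info, finish_job gives the robot as it stands.
- The arm moves only by the tool play_rows, never from a script. Its arguments are lists of equal length, an entry for each row: "gripper": the gripper's target within -1 to 1 (fully open at 1, half-way at 0, shut at -1); "xyz": the shift along the tool's x, y, z in cm, a list of three; "rot": the turn, a rotation vector about the tool's x, y, z in degrees, a list of three. In form: {"gripper": [gripper, ...], "xyz": [[x, y, z], ...], "rot": [[ax, ay, az], ...]}. A call has 1 to 10 rows; each row is the pose to reach, as a shift and turn from the pose commanded when the call began, along the tool's axes at that moment; what a row does not reach only later rows make up. A row lasts 1/10 s, in which the tool goes at most 50 mm and 8.59 degrees, less where a joint would pass 70% of its speed; a pose out of reach is approached as far as the arm can. A call with a gripper value outside its range is refused whole. The fingers move at their own pace and stop on an object; "squeeze" is the grip in N (left out, the last holds). Time passes only in rows, so rows that repeat a pose let the fingers close. It gives the time, the measured TCP pose, the force and the opening at its end, in the units of the state.
- manip.read_state(): the state, without advancing time (a new reading comes with each control period).
- camera(name): name is "side" or "top" or "wrist"; returns the picture (400x640x3 uint8, red, green, blue); there is no depth.
- camera_info(name): a dict with "fovy" (degrees; the focal length in pixels is half the picture's height over the tangent of half this angle, whatever the lens; pixels are square), "cx", "cy" (the principal point, pixels), "rvec" (rotation vector, rad) and "tvec" (3), from world to camera coordinates, as OpenCV has them; the wrist camera has in their place "mount" (4x4, takes a point from camera to tool coordinates, whose origin is the TCP and whose axes are the tool frame's). Camera axes: x right, y down, z forward; pixel columns grow to the right and rows downward; lengths in mm; the calibration is good to about 2 mm. A picture is of the moment at which its call begins: read the wrist's pose just before it. camera_info takes no time and is no camera call.
- finish_job(): hands the job in, once; it reports no verdict.
The state is a dict: "t": time; "qpos": joint angles; "qvel": joint speeds; "joint_torque": joint torques, N m; "position": TCP position; "ee_rot": TCP orientation; "wrist_force": force on the tool from outside, world axes, zero at the start; "wrist_torque": the same for the moment, N m; "opening": finger opening in mm.
Only numpy, scipy, OpenCV 4.12 (cv2) and the standard library are available. Lean on these libraries where they do the work, as an engineer would, in place of code of your own. Each camera call takes 0.05 s, during which the arm holds its last target.

TASK

A tripod leg lies on the desk with its flip lever standing open and a spring pulling its sliding section in. Put the open fingers either side of the clamp head, draw the section out by its cross-bar with the lever still open until you feel it seat gently against the stop that marks the length, and only there squeeze the lever fully shut against the head. Do not let the leg slip back, leave the other things on the desk alone, and finish still holding: the fingers keep squeezing head and lever, with the leg at the stop.

Things in the scene. Friction and masses are not known exactly. Their poses are not given: they have to be found in the camera images.
- leg_frame: Fixed upper part of the tripod leg: aluminium channel 300 mm long, 44 wide, lying on two rubber rests 70 wide; rail tops 42 mm up. Origin: centre of the underside, on the desk. x runs along it in the direction of drawing out (roughly to the robot's right), y level across it (roughly away from the robot), z up; all offsets below use these axes. A dark knuckle ends it at x = -187 mm.
- leg (a joint): How far the sliding section is drawn out along +x, m: 0 = fully in, where it starts (range 0 to 0.12). A spring pulls it back in with about 5 N, rising to 7 N at 0.1 m; it returns whenever let go.
- clamp_head (a point): Centre of the clamp head, an upright black block on the sliding section: 56 mm along x, 20 along y, 45 to 100 mm above the desk (this point at 75). Its far (+y) side is flat; the lever is on the near side. Lever shut: head and lever are 30 mm thick along y, middle 5 mm to -y of this point; lever open 0.5 rad: 51 mm, middle 15 mm to -y. Behind the cross-bar (-x) there is free room for fingers.
- leg_front (a point): Centre of the front (+x) face of the cross-bar by which the fingers draw the leg out: a black bar across the head's front end, 110 mm along y, 8 mm thick along x (rear face 8 mm behind this point), 45 to 85 mm above the desk. 36 mm in front of the head's centre. This face meets the stop's face. Moves with the leg.
- cam_lever (a joint): Angle of the flip lever, rad: 0 = shut, flat along the head's near side; starts open at 0.4 to 0.5 (0.5 is its limit). It turns on an upright pin and stays where it is left; about 3 N at its tip moves it.
- lever_tip (a point): Outer face at the free end of the steel flip lever, 74 mm above the desk. The lever is a plate 52 mm long, 8 thick, 46 high (51 to 97 mm above the desk). Its pin is 24 mm behind (-x) and 16 mm to -y of clamp_head; its free end points to +x and swings out to -y, towards the robot. Pushing the tip in +y shuts it.
- stop_face (a point): Centre of the -x face of the stop that marks the length, 65 mm above the desk. The leg is seated when leg_front is at this face. Its place along the channel differs each time: the leg is drawn out about 40 to 80 mm to reach it.
- stapler: blue stapler, 34x141x46 mm, origin at the centre of its underside; lies behind the tripod leg. Not to be disturbed.
- note_block: block of yellow sticky notes 77x77x24 mm, origin at the centre of its underside; lies at the leg's knuckle end. Not to be disturbed.
- glue_stick: glue stick standing on end, 27 mm across, 92 mm tall, origin at the centre of its underside; behind the leg. Not to be disturbed.
- mug: blue-grey mug, 92 mm across, 95 mm tall, handle to 127 mm, origin at the centre of its underside; to the right. Not to be disturbed.
- mouse: black computer mouse, 104x66x37 mm, origin at the centre of its underside; to the right near the desk's edge. Not to be disturbed.
- length_stop: The stop: a grey bridge 60 mm along y, 16 along x, fixed over the channel, 43 to 77 mm above the desk, with a round thumb screw on top up to 90 mm. Origin on the desk, on the channel's centre line, 8 mm in +x of its face.

How it is judged:
By the outcome, as a careful person would: the job done as asked, in the order asked, and still so for the second after the job is handed in, while the arm keeps its last pose, push and grip.
It also fails if it takes over 32 s, if anything falls off the work surface, if the arm or the gripper's body presses on something with over 40 N, if the wrist force passes 120 N, or if a joint passes its speed limit or range.

## Working session

There is one attempt and no reset: what is moved stays moved. The work goes in short steps, Python scripts to look and compute and a tool call to move; the robot and the scene stay as the last step left them, time stands still between calls to the robot, and variables do not carry over. Pictures are saved under pics/ and viewed, and the job is handed in when it is done.

Besides the shell and the picture viewer there is one more tool, called after "Call:" as a command line: name --argument value ..., lists and objects as JSON in quotes. play_rows: Moves the arm, as the interface text tells. Its arguments: {"type":"object","properties":{"gripper":{"type":"array"},"xyz":{"type":"array"},"rot":{"type":"array"},"squeeze":{"type":"number"}},"required":["gripper","xyz","rot"]}

```bash
mkdir -p pics; ls
cat > h.py <<'E'
import numpy as np,cv2
from scipy.spatial.transform import Rotation as R
from workcell import manip,camera,camera_info,finish_job
def cam(n):
    i=camera_info(n); f=200/np.tan(np.radians(i['fovy'])/2)
    K=np.array([[f,0,i['cx']],[0,f,i['cy']],[0,0,1]])
    if 'mount' in i:
        s=manip.read_state(); T=np.eye(4)
        T[:3,:3]=R.from_quat(s['ee_rot']).as_matrix(); T[:3,3]=s['position']
        W=T@np.array(i['mount']); W=np.linalg.inv(W); return K,W[:3,:3],W[:3,3]
    return K,R.from_rotvec(np.ravel(i['rvec'])).as_matrix(),np.ravel(i['tvec'])
def ray(c,u,v):
    K,Rm,t=c; d=Rm.T@np.linalg.inv(K)@[u,v,1]; return -Rm.T@t,d
def onz(c,u,v,z):
    o,d=ray(c,u,v); return o+d*(z-o[2])/d[2]
def proj(c,P):
    K,Rm,t=c; p=K@(Rm@np.asarray(P,float)+t); return p[:2]/p[2]
E
python3 - <<'E'
from h import *
s=manip.read_state(); print(s, getattr(manip,'grip_depth',None))
for n in ['top','side','wrist']:
    i=camera_info(n); print(n,i)
    cv2.imwrite(f'pics/{n}0.png',camera(n)[:,:,::-1])
E
```

```text
pics
{'t': 0.0, 'qpos': array([-1.32083237,  0.57651421,  0.02483539,  1.43794398, -0.01501595,
        1.12900514, -0.05649069]), 'qvel': array([-6.14439684e-04,  2.06485718e-04,  1.56860714e-04,  1.44495840e-03,
        1.33289299e-03, -4.36663555e-05,  1.21145413e-03]), 'joint_torque': array([-1.01799164e-03, -7.65730333e+01,  2.25007139e+00, -2.85969186e+01,
        1.52882509e-02,  1.27097793e-02, -3.46383172e-05]), 'position': array([220.96200432, 637.30738692, 230.44180246]), 'ee_rot': array([-0.41037714,  0.57657012,  0.40964659,  0.57562763]), 'wrist_force': array([-0.03107683, -0.62958081,  0.80780929]), 'wrist_torque': array([-0.03577039, -0.01099726,  0.02366088]), 'opening': 85.2199400428567} 18.700000000000003
top {'fovy': 49.54345085539203, 'cx': 321.5424240543737, 'cy': 196.5148065970705, 'rvec': array([ 2.18657716, -2.19516408,  0.1055624 ]), 'tvec': array([ -45.66061324,  525.16078435, 1405.57163634])}
side {'fovy': 52.66803723713547, 'cx': 325.01829238951643, 'cy': 204.4932855393838, 'rvec': array([ 0.40839626, -2.66486661,  1.31708464]), 'tvec': array([ 484.48728943,  154.68804962, 1268.9825288 ])}
wrist {'fovy': 67.96111476696169, 'cx': 323.38539637233816, 'cy': 197.52305132239388, 'mount': array([[-5.62692244e-04, -3.05262282e-01,  9.52268146e-01,
        -1.42668088e+02],
       [ 6.84853718e-04, -9.52268191e-01, -3.05261892e-01,
         7.99423398e+01],
       [ 9.99999607e-01,  4.80395882e-04,  7.44893934e-04,
         1.21427909e-01],
       [ 0.00000000e+00,  0.00000000e+00,  0.00000000e+00,
         1.00000000e+00]])}
```

View pics/top0.png

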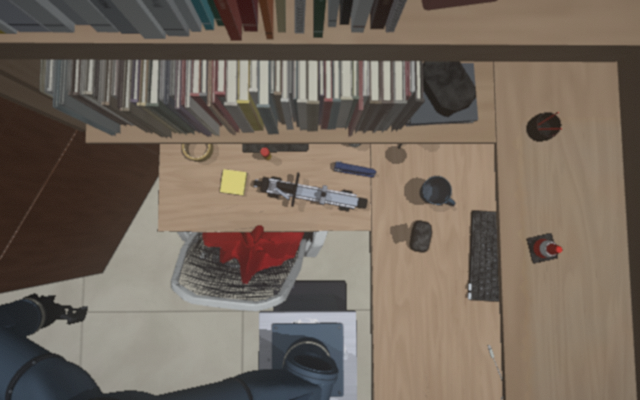

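View pics/side0.png

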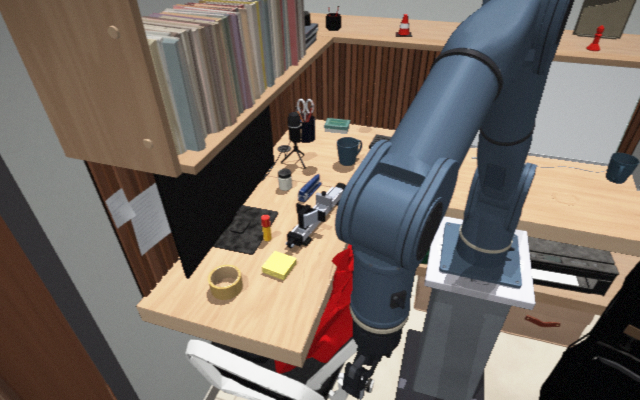

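View pics/wrist0.png

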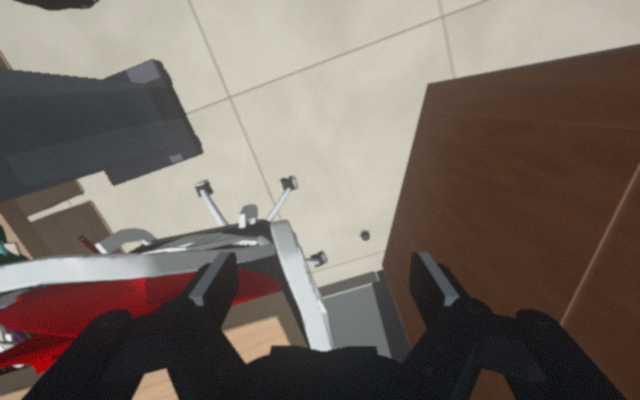

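Run:
```python
from h import *
im=cv2.imread('pics/top0.png'); c=im[140:235,215:385]; cv2.imwrite('pics/topc.png',cv2.resize(c,None,fx=4.7,fy=4.7,interpolation=cv2.INTER_CUBIC))
im=cv2.imread('pics/side0.png'); c=im[165:290,220:370]; cv2.imwrite('pics/sidec.png',cv2.resize(c,None,fx=4.7,fy=4.7,interpolation=cv2.INTER_CUBIC))
c=cam('top')
for n,u,v,z in [('knuckle',258,184,25),('end',364,203,25),('bar top',296,176,85),('barbot',293,204,85),('deskedge',260,231,0),('shelf edge',260,144,300),('note',233,182,24)]: print(n,onz(c,u,v,z).round())
print(-c[1].T@c[2]); c=cam('side'); print(-c[1].T@c[2])
```

```text
knuckle [566. 161.  25.]
end [ 503. -187.   25.]
bar top [585.  34.  85.]
barbot [497.  43.  85.]
deskedge [413. 156.   0.]
shelf edge [644. 121. 300.]
note [573. 243.  24.]
[ 414.66428645  -20.63520478 1442.61501578]
[ 180.10951258 1017.01721741  895.66150285]
```

View pics/topc.png

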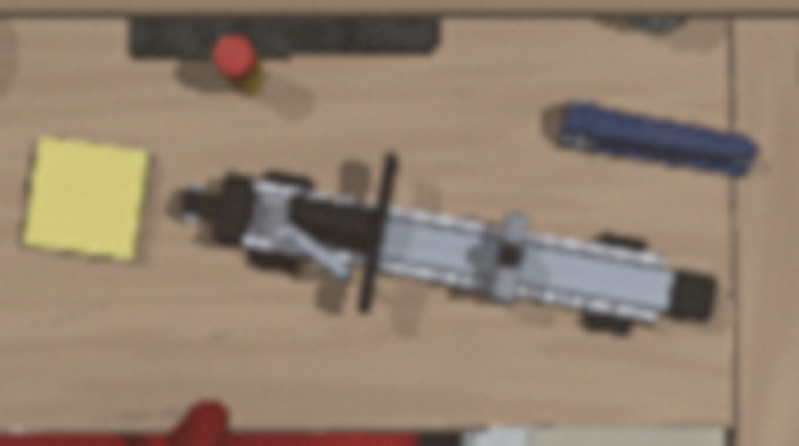

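View pics/sidec.png

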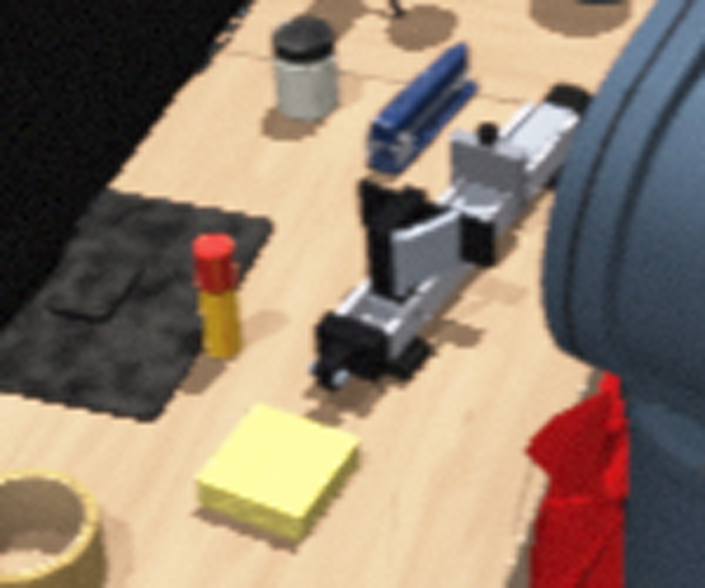

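Run:
```python
from h import *
s=manip.read_state(); M=R.from_quat(s['ee_rot']).as_matrix(); print(M.round(3))
c=cam('top')
a=onz(c,215+390/4.7,140+157/4.7,85);b=onz(c,215+365/4.7,140+308/4.7,85)
print(a,b,a-b,np.degrees(np.arctan2((a-b)[1],(a-b)[0])))
p=onz(c,215+247/4.7,140+182/4.7,42);q=onz(c,215+665/4.7,140+258/4.7,42); d=q-p;print('rail far',p,q,np.linalg.norm(d),np.degrees(np.arctan2(d[1],d[0])))
p=onz(c,215+245/4.7,140+246/4.7,42);q=onz(c,215+655/4.7,140+318/4.7,42); d=q-p;print('rail near',p,q,np.linalg.norm(d),np.degrees(np.arctan2(d[1],d[0])))
# stop
for u,v in [(495,297),(518,215),(520,295),(500,215)]: print(onz(c,215+u/4.7,140+v/4.7,77))
for n,u,v,z in [('stap',570,120,46),('stap',745,150,46),('glue',235,57,92)]: print(n,onz(c,215+u/4.7,140+v/4.7,z).round())
```

```text
[[-0.    -0.945  0.328]
 [-0.001  0.328  0.945]
 [-1.    -0.    -0.001]]
[593.30266298  27.45750584  85.        ] [491.94516514  44.15517156  85.        ] [101.35749784 -16.69766572   0.        ] -9.354899759527527
rail far [581.79315664 127.62786222  42.        ] [ 528.25063233 -160.8601273    42.        ] 293.41459064996013 -100.51429187627588
rail near [537.44649624 128.7813603   42.        ] [ 486.77378344 -153.50241637   42.        ] 286.7958409668233 -100.17676812089731
[499.48711281 -42.68706444  77.        ]
[554.79691125 -58.43479908  77.        ]
[500.77486063 -59.49277922  77.        ]
[554.82997231 -46.30162774  77.        ]
stap [624. -96.  46.]
stap [ 603. -217.   46.]
glue [660. 131.  92.]
```

Call:
play_rows --gripper '[1,1,1,1,1,1,1,1,1,1]' --xyz '[[0,-3,-2.5],[0,-7,-6],[0,-12,-10],[0,-17,-14],[0,-22,-18],[0,-27,-22],[0,-32,-26],[0,-37,-30.5],[0,-42,-35],[0,-46,-39]]' --rot '[[6,0,0],[14,0,0],[22,0,0],[30,0,0],[38,0,0],[46,0,0],[54,0,0],[62,0,0],[70,0,0],[78,0,0]]'

```text
t: 1.15
position: [474.1, 217.2, 231.4]
ee_rot: [0.046, 0.706, -0.046, 0.706]
wrist_force: [1.2, 1.0, -0.1]
opening: 85.2
```

```bash
cat >> h.py <<'E'
def rel(p,yaw=-10.2):
    s=manip.read_state(); M=R.from_quat(s['ee_rot']).as_matrix()
    z=np.array([np.cos(np.radians(yaw)),np.sin(np.radians(yaw)),0]); x=np.array([0,0,-1.]); y=np.cross(z,x)
    T=np.stack([x,y,z],1)
    print('t',s['t'],'pos',s['position'].round(1),'xyz cm',(M.T@(np.array(p)-s['position'])/10).round(2),'rot',np.degrees(R.from_matrix(M.T@T).as_rotvec()).round(2),'F',s['wrist_force'].round(1))
E
python3 -c "
from h import *
rel([547,71,225])"
```

```text
t 1.15 pos [474.1 217.2 231.4] xyz cm [  0.64 -13.55   9.12] rot [ 2.76  0.01 -0.02] F [ 1.2  1.  -0.1]
```

Call:
play_rows --gripper '[1,1,1,1,1,1]' --xyz '[[0,-4,3],[0.5,-8,6],[0.6,-12,8],[0.6,-13.5,9],[0.6,-13.5,9],[0.6,-13.5,9]]' --rot '[[1,0,0],[2,0,0],[2.8,0,0],[2.8,0,0],[2.8,0,0],[2.8,0,0]]'

```text
t: 1.75
position: [545.8, 74.1, 225.0]
ee_rot: [0.061, 0.705, -0.061, 0.704]
wrist_force: [-0.5, 0.6, -0.7]
opening: 85.2
```

```bash
python3 -c "
from h import *
rel([547,71,225])
c=cam('wrist'); np.savez('w1.npz',*c)
cv2.imwrite('pics/w1.png',camera('wrist')[:,:,::-1])"
```

```text
t 1.75 pos [545.8  74.1 225. ] xyz cm [ 0.   -0.28  0.17] rot [ 0.24 -0.04 -0.01] F [-0.5  0.6 -0.7]
```

View pics/w1.png

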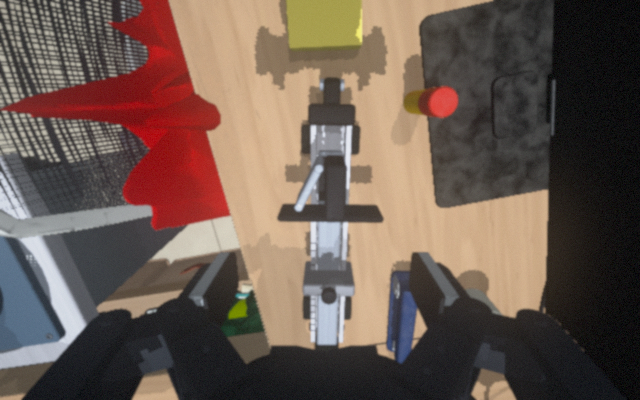

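Run:
```python
from h import *
im=cv2.imread('pics/w1.png')[100:350,260:400]; im=cv2.resize(im,None,fx=4,fy=4,interpolation=cv2.INTER_CUBIC)
cv2.imwrite('pics/w1a.png',im[:580]);cv2.imwrite('pics/w1b.png',im[500:])
```

```text
(no output)
```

View pics/w1a.png

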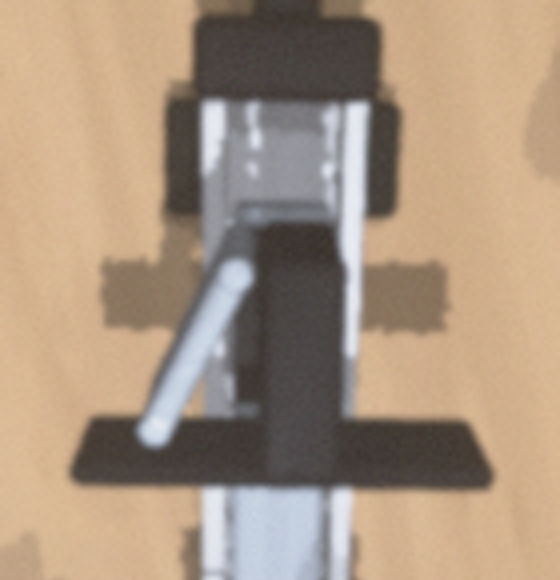

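View pics/w1b.png

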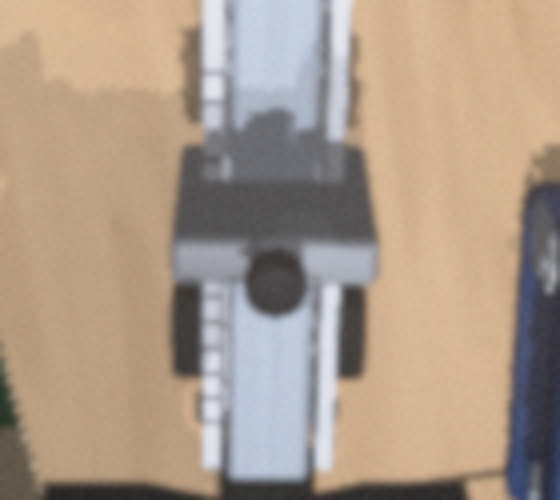

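Run:
```python
from h import *
d=np.load('w1.npz'); c=(d['arr_0'],d['arr_1'],d['arr_2'])
g=lambda u,v,z:onz(c,260+u/4,100+v/4,z)
A=g(72,484,85);B=g(493,484,85); e=(B-A); print('bar',A,B,np.linalg.norm(e),np.degrees(np.arctan2(e[1],e[0])))
S=g(174,740,77);T=g(378,740,77); e2=T-S; print('stop',S,T,np.linalg.norm(e2),np.degrees(np.arctan2(e2[1],e2[0])))
r1=g(212,560,42);r2=g(212,960,42); e3=r2-r1; print('railL',r1,r2,np.degrees(np.arctan2(e3[1],e3[0])))
r1=g(357,110,42);r2=g(328,960,42); e3=r2-r1; print('railR',r1,r2,np.degrees(np.arctan2(e3[1],e3[0])))
r1=g(205,110,42); e3=g(205,960,42)-r1; print('railLout',r1,np.degrees(np.arctan2(e3[1],e3[0])))
for n,u,v,z in [('headL',268,440,100),('headR',335,440,100),('tip',150,437,97),('tip out',140,430,97)]:
  P=g(u,v,z); print(n,P)
```

```text
bar [491.81891797  45.86613799  85.        ] [598.19289045  27.27595482  85.        ] 107.98618861431109 -9.913042520041024
stop [501.41498926 -38.55843365  77.        ] [558.44697334 -48.52348992  77.        ] 57.89602364653265 -9.91109591734063
railL [518.05268873  -1.63605841  42.        ] [ 490.70727234 -148.80900982   42.        ] -100.52578823006462
railR [580.53754303 122.04708647  42.        ] [ 529.580969   -155.59996736   42.        ] -100.39976122754994
railLout [540.42918003 129.05825327  42.        ] -100.62853211027338
headL [544.12373096  54.49136414 100.        ]
headR [559.96201031  51.72333906 100.        ]
tip [515.91852485  59.09125092  97.        ]
tip out [513.89173177  61.27377989  97.        ]
```

Run:
```python
from h import *
im=cv2.imread('pics/w1.png')[145:230,275:390]; im=cv2.resize(im,None,fx=6.9,fy=6.9,interpolation=cv2.INTER_CUBIC)
im=(255*(im/255.)**0.5).astype(np.uint8)
d=np.load('w1.npz'); c=(d['arr_0'],d['arr_1'],d['arr_2'])
L=np.array([545.0,36.6,0]);a=np.radians(-10.1);ey=np.array([np.cos(a),np.sin(a),0]);ex=np.array([np.sin(a),-np.cos(a),0])
def dr(pts,col):
    p=[]
    for x,y,z in pts:
        q=proj(c,L+ex*x+ey*y+[0,0,z]); p.append(((q-[275,145])*6.9).astype(int))
    cv2.polylines(im,[np.array(p)],True,col,1)
dr([(-64,-10,100),(-64,10,100),(-8,10,100),(-8,-10,100)],(0,255,0))
dr([(0,-55,85),(0,55,85),(-8,55,85),(-8,-55,85)],(0,0,255))
cv2.imwrite('pics/w1e.png',im)
```

```text
(no output)
```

View pics/w1e.png

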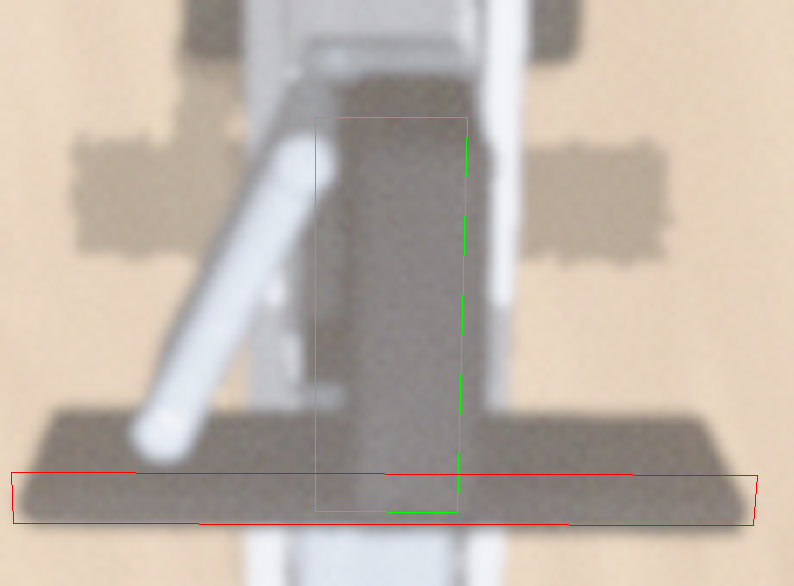

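```bash
cat >> h.py <<'E'
L=np.array([545.0,36.6,0]);a=np.radians(-10.1);ey=np.array([np.cos(a),np.sin(a),0]);ex=np.array([np.sin(a),-np.cos(a),0])
def P(x,y,z): return L+ex*x+ey*y+[0,0,z]
E
python3 -c "
from h import *
rel(P(-31,-3,52),-10.1)"
```

```text
t 1.8 pos [545.6  75.  225. ] xyz cm [17.3  -0.7   0.32] rot [ 0.23 -0.05 -0.03] F [-0.5 -0.9 -0.3]
```

Call:
play_rows --gripper '[1,1,1,1,1,1]' --xyz '[[2,-0.2,0.1],[5,-0.5,0.2],[8,-0.7,0.3],[10.5,-0.7,0.3],[10.5,-0.7,0.3],[10.5,-0.7,0.3]]' --rot '[[0.2,0,0],[0.2,0,0],[0.2,0,0],[0.2,0,0],[0.2,0,0],[0.2,0,0]]'

```text
t: 2.4
position: [547.6, 67.6, 120.6]
ee_rot: [0.062, 0.705, -0.062, 0.704]
wrist_force: [-0.2, 0.2, 1.0]
opening: 85.0
```

```bash
python3 -c "
from h import *
rel(P(-31,-3,52),-10.1)
c=cam('wrist'); np.savez('w2.npz',*c)
im=camera('wrist')[:,:,::-1].copy();cv2.imwrite('pics/w2r.png',im)
im=(255*(im/255.)**0.6).astype(np.uint8)
cv2.imwrite('pics/w2.png',im)"
```

```text
t 2.4 pos [547.6  67.6 120.6] xyz cm [ 6.86  0.01 -0.01] rot [ 0.07 -0.04 -0.  ] F [-0.2  0.2  1. ]
```

View pics/w2.png

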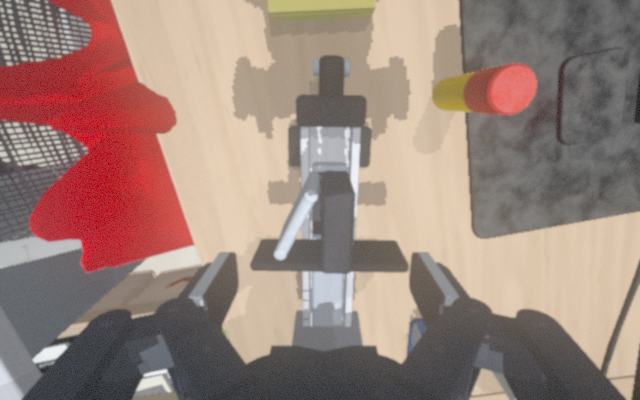

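Run:
```python
from h import *
d=np.load('w2.npz'); c=(d['arr_0'],d['arr_1'],d['arr_2'])
for n,u,v,z in [('barL',251,269,85),('barR',409,270,85),('headL',321,220,100),('headR',355,220,100),('headrear',338,180,100),('tipL',274,257,97),('tipend',280,262,97),('railL',299,150,42),('railR',362,150,42)]:
    q=onz(c,u,v,z)-L; print(n,'x %.1f y %.1f'%(q@ex,q@ey))
s=manip.read_state();q=s['position']-L;print('tcp',q@ex,q@ey)
```

```text
barL x -1.1 y -54.0
barR x -0.5 y 54.0
headL x -43.2 y -6.0
headR x -43.3 y 14.1
headrear x -67.7 y 3.6
tipL x -17.0 y -35.6
tipend x -13.4 y -32.0
railL x -75.8 y -22.9
railR x -75.9 y 24.1
tcp -30.832645926816408 -2.2679749857301816
```

Call:
play_rows --gripper '[1,1,1,1,1,1]' --xyz '[[1.5,0,0],[3,0,0],[4.5,0,0],[6,0,0],[6.9,0,0],[6.9,0,0]]' --rot '[[0,0,0],[0,0,0],[0,0,0],[0,0,0],[0,0,0],[0,0,0]]'

```text
t: 3.05
position: [547.8, 66.8, 51.4]
ee_rot: [0.062, 0.704, -0.062, 0.704]
wrist_force: [0.1, 1.1, 0.4]
opening: 85.5
```

```bash
python3 -c "
from h import *
rel(P(-19,-2,52),-10.1)
im=camera('wrist')[:,:,::-1].copy()
im=(255*(im/255.)**0.6).astype(np.uint8)
cv2.imwrite('pics/w3.png',im)"
```

```text
t 3.05 pos [547.8  66.8  51.4] xyz cm [-0.06 -1.12  0.05] rot [-0.   -0.   -0.01] F [0.1 1.1 0.4]
```

View pics/w3.png

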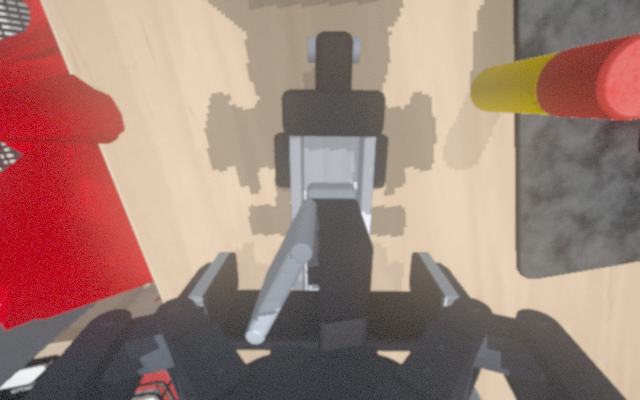

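Call:
play_rows --gripper '[1,1,1,1,1,1,1,1,1,1]' --xyz '[[0,-0.5,0],[0,-1,0],[0,-1.4,0],[0,-1.8,0],[0,-2.2,0],[0,-2.6,0],[0,-3,0],[0,-3.4,0],[0,-3.7,0],[0,-4,0]]' --rot '[[0,0,0],[0,0,0],[0,0,0],[0,0,0],[0,0,0],[0,0,0],[0,0,0],[0,0,0],[0,0,0],[0,0,0]]'

```text
t: 4.1
position: [541.1, 28.3, 51.9]
ee_rot: [0.063, 0.704, -0.061, 0.705]
wrist_force: [-0.2, 6.5, 4.8]
opening: 85.6
```

```bash
python3 -c "
from h import *
rel(P(-19,-2,52),-10.1)
s=manip.read_state();q=s['position']-L;print('tcp',q@ex,q@ey,s['wrist_force']@ex,s['wrist_force']@ey)
im=camera('wrist')[:,:,::-1].copy()
im=(255*(im/255.)**0.6).astype(np.uint8)
cv2.imwrite('pics/w4.png',im)"
```

```text
t 4.1 pos [541.1  28.3  51.9] xyz cm [-0.    2.79  0.04] rot [ 0.    0.03 -0.13] F [-0.2  6.5  4.8]
tcp 8.872367839190574 -2.3746123166810023 -6.355377276014473 -1.3619186089871516
```

View pics/w4.png

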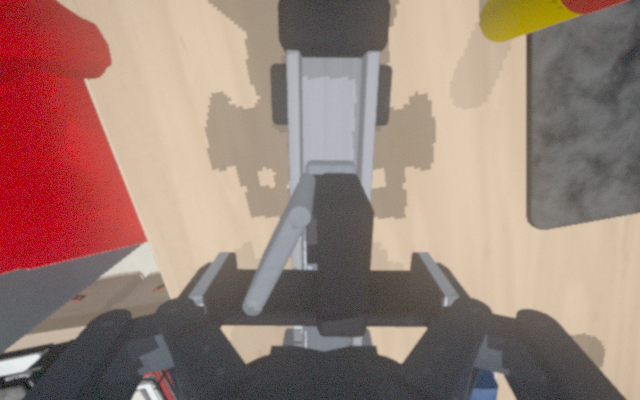

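Call:
play_rows --gripper '[1,1,1,1,1,1,1,1,1,1]' --xyz '[[0,-0.3,0],[0,-0.6,0],[0,-0.9,0],[0,-1.2,0],[0,-1.5,0],[0,-1.8,0],[0,-2.1,0],[0,-2.4,0],[0,-2.7,0],[0,-3,0]]' --rot '[[0,0,0],[0,0,0],[0,0,0],[0,0,0],[0,0,0],[0,0,0],[0,0,0],[0,0,0],[0,0,0],[0,0,0]]'

```text
t: 5.15
position: [535.6, -1.0, 51.8]
ee_rot: [0.063, 0.704, -0.061, 0.704]
wrist_force: [-0.7, 8.2, 5.5]
opening: 85.1
```

```bash
cat >> h.py <<'E'
def st():
    s=manip.read_state();q=s['position']-L;print('t %.2f tcp %.2f %.2f z %.1f  F x %.1f y %.1f z %.1f'%(s['t'],q@ex,q@ey,q[2],s['wrist_force']@ex,s['wrist_force']@ey,s['wrist_force'][2]),s['wrist_torque'].round(2))
E
python3 -c "
from h import *
st()
im=camera('side')[:,:,::-1].copy()[150:300,220:370]
im=(255*(im/255.)**0.6).astype(np.uint8)
cv2.imwrite('pics/s4.png',cv2.resize(im,None,fx=4,fy=4))
im=camera('top')[:,:,::-1].copy()[140:235,215:385]
cv2.imwrite('pics/t4.png',cv2.resize(im,None,fx=4.7,fy=4.7))
"
```

```text
t 5.15 tcp 38.70 -2.70 z 51.8  F x -7.9 y -2.2 z 5.5 [ 1.44  0.31 -0.35]
```

View pics/s4.png

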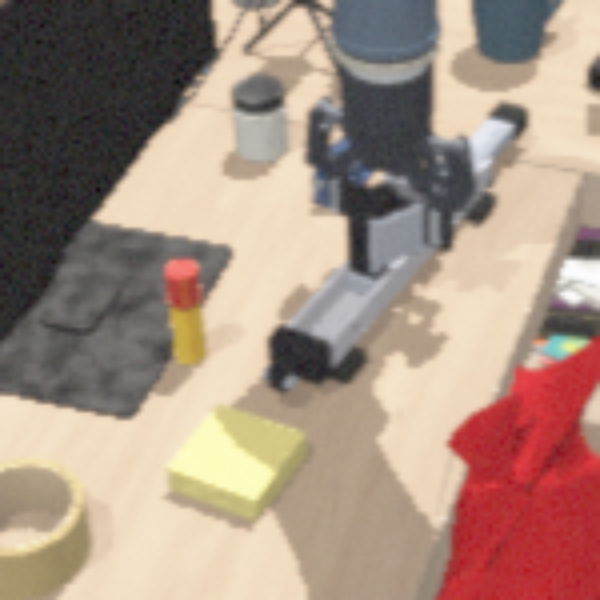

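View pics/t4.png

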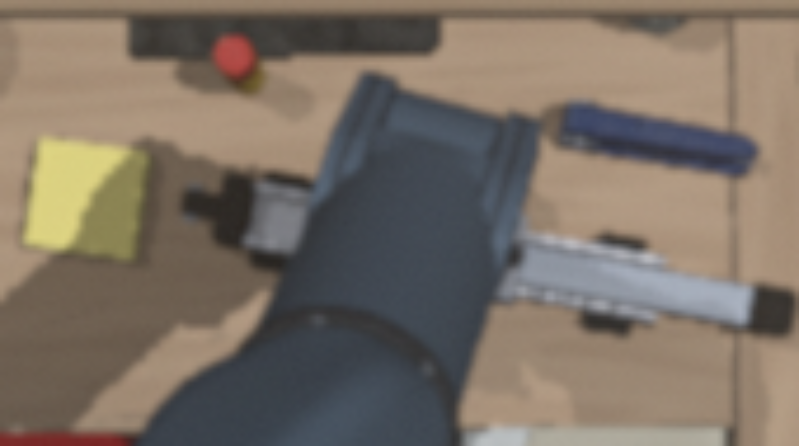

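Call:
play_rows --gripper '[1,1,1,1,1,1,1,1,1,1]' --xyz '[[0,-0.15,0],[0,-0.3,0],[0,-0.45,0],[0,-0.6,0],[0,-0.75,0],[0,-0.9,0],[0,-1.0,0],[0,-1.1,0],[0,-1.2,0],[0,-1.3,0]]' --rot '[[0,0,0],[0,0,0],[0,0,0],[0,0,0],[0,0,0],[0,0,0],[0,0,0],[0,0,0],[0,0,0],[0,0,0]]'

```text
t: 6.25
position: [533.2, -13.7, 51.8]
ee_rot: [0.063, 0.704, -0.061, 0.704]
wrist_force: [-0.1, 7.6, 5.6]
opening: 85.6
```

```bash
python3 -c "
from h import *
st()"
```

```text
t 6.25 tcp 51.62 -2.82 z 51.8  F x -7.5 y -1.4 z 5.6 [ 1.46  0.28 -0.41]
```

Free so far (7.5 N = spring); creep.

Call:
play_rows --gripper '[1,1,1,1,1,1,1,1]' --xyz '[[0,-0.06,0],[0,-0.12,0],[0,-0.18,0],[0,-0.24,0],[0,-0.3,0],[0,-0.36,0],[0,-0.42,0],[0,-0.48,0]]' --rot '[[0,0,0],[0,0,0],[0,0,0],[0,0,0],[0,0,0],[0,0,0],[0,0,0],[0,0,0]]'

```text
t: 7.05
position: [532.3, -18.4, 51.8]
ee_rot: [0.063, 0.704, -0.061, 0.704]
wrist_force: [-1.0, 7.4, 5.7]
opening: 85.3
```

```bash
python3 -c "
from h import *
st()"
```

```text
t 7.05 tcp 56.38 -2.88 z 51.8  F x -7.1 y -2.2 z 5.7 [ 1.51  0.39 -0.36]
```

Call:
play_rows --gripper '[1,1,1,1,1,1]' --xyz '[[0,-0.05,0],[0,-0.1,0],[0,-0.15,0],[0,-0.2,0],[0,-0.25,0],[0,-0.3,0]]' --rot '[[0,0,0],[0,0,0],[0,0,0],[0,0,0],[0,0,0],[0,0,0]]'

```text
t: 7.65
position: [531.7, -21.3, 51.8]
ee_rot: [0.063, 0.704, -0.061, 0.704]
wrist_force: [-0.5, 8.0, 5.4]
opening: 85.5
```

```bash
python3 -c "
from h import *
st()"
```

```text
t 7.65 tcp 59.38 -2.91 z 51.8  F x -7.8 y -1.9 z 5.4 [ 1.5   0.35 -0.37]
```

Call:
play_rows --gripper '[1,1,1,1,1]' --xyz '[[0,-0.04,0],[0,-0.08,0],[0,-0.12,0],[0,-0.16,0],[0,-0.2,0]]' --rot '[[0,0,0],[0,0,0],[0,0,0],[0,0,0],[0,0,0]]'

```text
t: 8.15
position: [531.4, -23.3, 51.8]
ee_rot: [0.063, 0.704, -0.061, 0.704]
wrist_force: [-0.9, 8.4, 5.0]
opening: 85.1
```

```bash
python3 -c "
from h import *
st()
im=camera('wrist')[:,:,::-1].copy()
im=(255*(im/255.)**0.6).astype(np.uint8)
cv2.imwrite('pics/w5.png',im)"
```

```text
t 8.15 tcp 61.34 -2.92 z 51.8  F x -8.1 y -2.3 z 5.0 [ 1.53  0.4  -0.42]
```

View pics/w5.png

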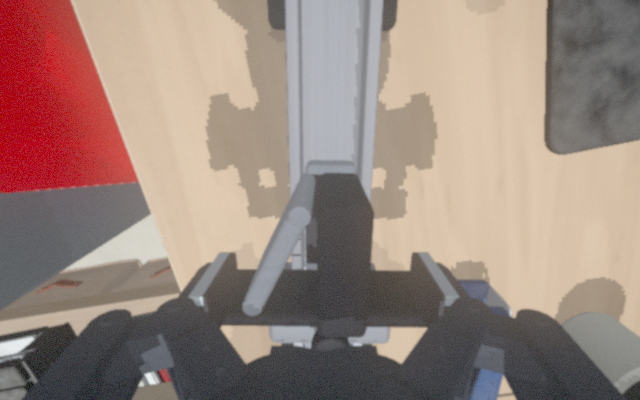

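Call:
play_rows --gripper '[1,1,1,1]' --xyz '[[0,-0.04,0],[0,-0.08,0],[0,-0.12,0],[0,-0.12,0]]' --rot '[[0,0,0],[0,0,0],[0,0,0],[0,0,0]]'

```text
t: 8.6
position: [531.2, -24.2, 51.8]
ee_rot: [0.063, 0.705, -0.061, 0.704]
wrist_force: [-1.3, 8.5, 4.9]
opening: 85.4
```

```bash
python3 -c "
from h import *
st()"
```

```text
t 8.60 tcp 62.30 -2.96 z 51.8  F x -8.1 y -2.8 z 4.9 [ 1.7   0.39 -0.37]
```

Call:
play_rows --gripper '[1,1,1,1]' --xyz '[[0,-0.04,0],[0,-0.08,0],[0,-0.12,0],[0,-0.12,0]]' --rot '[[0,0,0],[0,0,0],[0,0,0],[0,0,0]]'

```text
t: 9.0
position: [531.2, -24.2, 51.8]
ee_rot: [0.063, 0.704, -0.06, 0.704]
wrist_force: [1.0, 12.3, 5.9]
opening: 85.2
```

```bash
python3 -c "
from h import *
st()"
```

```text
t 9.00 tcp 62.29 -2.94 z 51.8  F x -12.3 y -1.1 z 5.9 [ 2.5   0.3  -0.59]
```

Call:
play_rows --gripper '[0.7,0.5,0.3,0.2,0.1,0]' --xyz '[[0,0,0.05],[0,0,0.1],[0,0,0.15],[0,0,0.2],[0,0,0.2],[0,0,0.2]]' --rot '[[0,0,0],[0,0,0],[0,0,0],[0,0,0],[0,0,0],[0,0,0]]' --squeeze 30

```text
t: 9.6
position: [529.8, -24.2, 51.1]
ee_rot: [0.063, 0.707, -0.06, 0.702]
wrist_force: [-9.2, 11.8, 7.8]
opening: 42.5
```

```bash
python3 -c "
from h import *
st();print(manip.read_state()['opening'])
im=camera('wrist')[:,:,::-1].copy()
im=(255*(im/255.)**0.6).astype(np.uint8)
cv2.imwrite('pics/w6.png',im)"
```

```text
t 9.60 tcp 62.51 -4.28 z 51.1  F x -10.0 y -11.1 z 7.8 [ 2.58  1.87 -0.39]
42.48989084568856
```

View pics/w6.png

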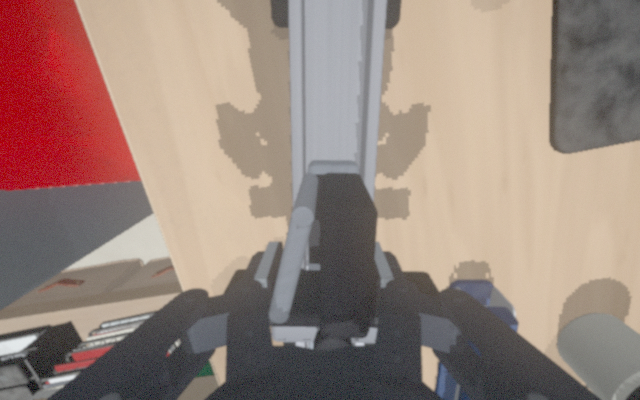

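Call:
play_rows --gripper '[-0.15,-0.3,-0.4,-0.5,-0.6]' --xyz '[[0,0,0],[0,0,0],[0,0,0],[0,0,0],[0,0,0]]' --rot '[[0,0,0],[0,0,0],[0,0,0],[0,0,0],[0,0,0]]' --squeeze 40

```text
t: 10.15
position: [534.0, -25.0, 52.0]
ee_rot: [0.063, 0.704, -0.061, 0.705]
wrist_force: [1.3, 11.0, 4.9]
opening: 28.5
```

```bash
python3 -c "
from h import *
st();print(manip.read_state()['opening'])
im=camera('wrist')[:,:,::-1].copy()
im=(255*(im/255.)**0.6).astype(np.uint8)
cv2.imwrite('pics/w7.png',im)"
```

```text
t 10.15 tcp 62.59 -0.06 z 52.0  F x -11.1 y -0.7 z 4.9 [ 2.11 -0.19 -0.21]
28.536314863589077
```

View pics/w7.png

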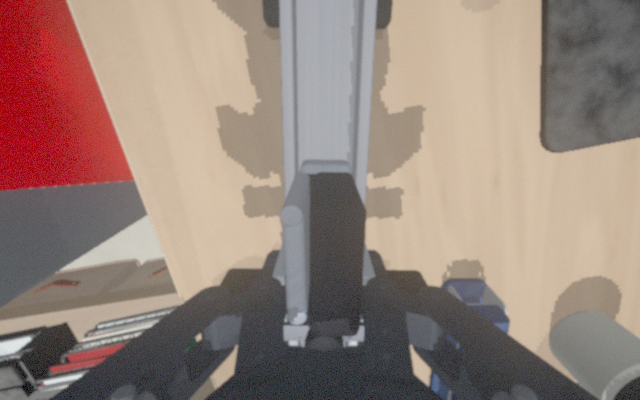

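Call:
play_rows --gripper '[-0.8,-1,-1,-1,-1,-1]' --xyz '[[0,0,0],[0,0,0],[0,0,0],[0,0,0],[0,0,0],[0,0,0]]' --rot '[[0,0,0],[0,0,0],[0,0,0],[0,0,0],[0,0,0],[0,0,0]]' --squeeze 60

```text
t: 10.8
position: [534.2, -25.1, 52.0]
ee_rot: [0.063, 0.704, -0.06, 0.705]
wrist_force: [2.3, 10.7, 5.8]
opening: 27.9
```

```bash
python3 -c "
from h import *
st();print(manip.read_state()['opening'])
im=camera('wrist')[:,:,::-1].copy()
im=(255*(im/255.)**0.6).astype(np.uint8)
cv2.imwrite('pics/w8.png',cv2.resize(im[140:370,220:430],None,fx=2.6,fy=2.6,interpolation=cv2.INTER_CUBIC))
im=camera('side')[:,:,::-1].copy()[150:300,220:370]
im=(255*(im/255.)**0.6).astype(np.uint8)
cv2.imwrite('pics/s8.png',cv2.resize(im,None,fx=4,fy=4))
st();print(manip.read_state()['opening'])"
```

```text
t 10.80 tcp 62.64 0.21 z 52.0  F x -10.9 y 0.4 z 5.8 [ 2.15 -0.2  -0.04]
27.922483388812598
t 10.90 tcp 62.65 0.19 z 52.0  F x -9.8 y 0.4 z 5.8 [ 2.18 -0.19 -0.04]
27.813155348837732
```

View pics/w8.png

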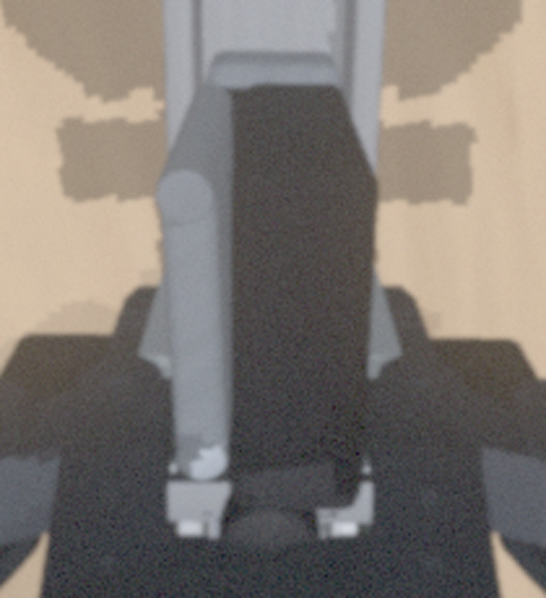

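View pics/s8.png

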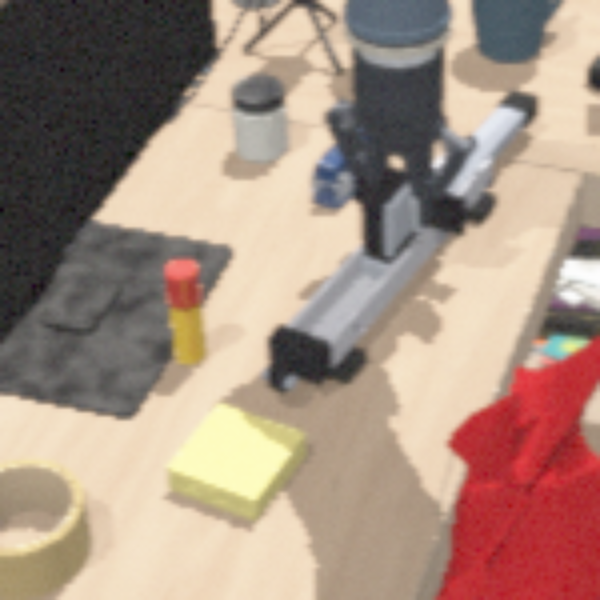

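Call:
play_rows --gripper '[-1,-1,-1,-1,-1]' --xyz '[[0,0,0],[0,0,0],[0,0,0],[0,0,0],[0,0,0]]' --rot '[[0,0,0],[0,0,0],[0,0,0],[0,0,0],[0,0,0]]'

```text
t: 11.4
position: [534.2, -25.1, 52.0]
ee_rot: [0.063, 0.704, -0.06, 0.705]
wrist_force: [2.1, 9.2, 4.9]
opening: 27.9
```

```bash
python3 -c "
from h import *
st();print(manip.read_state()['opening']);print(finish_job())"
```

```text
t 11.40 tcp 62.60 0.18 z 52.0  F x -9.4 y 0.5 z 4.9 [ 2.11 -0.15 -0.05]
27.913090693805838
the job is handed in; nothing more can be done
None
```

I drew the leg out with the lever open until it seated at the stop, then squeezed the lever shut there. I handed the job in at about 11.4 s with the fingers still squeezing at 60 N.

- **Seating:** the leg was drawn about 81 mm. At the stop the tool stood still while the pull rose from about 8 N to 12 N. While I closed the lever and held, the tool stayed within 0.4 mm along the leg, and the last pull reading was about 9 N, more than the spring alone.
- **Lever:** the last wrist picture shows it parallel to the head. The opening held steady at 27.9 mm, about 2 mm under the 30 mm expected.
- **Sideways push:** there was a brief push of about 11 N as the lever swung in. It was back to about 0 N once the far finger met the head.
- **Other objects:** the glue stick and note block look untouched in the last side picture. The stapler is partly hidden there, with no sign of contact. I did not check the mug or mouse separately, but the arm stayed well away from them.
- **Disagreements:** by vision the head sat about 4 mm to the far side of the bar's middle, so I centred the grip on what I saw. The drawn length came out about 1 mm past the "40 to 80 mm" given, within the vision error.

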